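# Run the upturned polisher at half throttle

### The arm

A 7-joint arm with a two-finger parallel gripper is mounted at the origin on the work surface. World frame = base frame: x ahead of the robot, y to its left, z up, the work surface at z = 0. Lengths are in m, angles in rad, forces in N, time in s.
With the tool pointing down it reaches from about 0.35 to 0.9 m from the base axis. Payload 8.1 kg.
Tool frame: the origin (TCP) lies midway between the tips of the shut fingers; the grasp point (between the pads) lies 19 mm behind it; z points along the fingers, y is the line along which they close (so a half turn about z gives the same grasp; the last joint's range is limited). The gripper opens to 92 mm and grips with 3 to 60 N. Pads are 19 mm wide; open, the fingers measure 130 mm over their backs; the gripper's body (75 mm by 190 mm) begins 47 mm behind the grasp point.
Start: joints at [-1.391, 0.434, 0.025, 1.573, -0.012, 1.134, -0.075], TCP at [0.174, 0.6, 0.227] pointing down, gripper open.
Joint ranges: [-2.62, 2.62], [-0.44, 2.09], [-1.27, 1.32], [0.08, 2.57], [-1.32, 4.46], [0.12, 2], [-2.74, 2.74]. Speed limits (rad/s): [2.22, 2.22, 3.01, 3.01, 3.14, 3.14, 3.14].

### API

Orientations are given as a rotation vector (axis times angle).
In Python, from cell import arm gives the robot as it stands.
- The arm moves only by the tool carry_out, never from a script. Its arguments are lists of equal length, an entry for each row: "claw": the finger opening in cm, from 0 to 9.18; "delta_pos": the shift along the tool's x, y, z in cm, a list of three; "angular": the turn, a rotation vector about the tool's x, y, z in rad, a list of three. In form: {"claw": [claw, ...], "delta_pos": [[dx, dy, dz], ...], "angular": [[ax, ay, az], ...]}. A call has 1 to 20 rows; each row shifts and turns the commanded pose from where the row before left it, along the tool's axes as they then stand; what a row does not reach is not made up. A row lasts 1/10 s, in which the tool goes at most 50 mm and 8.59 degrees, less where a joint would pass 70% of its speed; a pose out of reach is approached as far as the arm can. A call with a gripper value outside its range is refused whole. The fingers move at their own pace and stop on an object; "force" is the grip in N (left out, the last holds). Time passes only in rows, so rows that do not move let the fingers close. It gives the time, the measured TCP pose, the force, the opening and the grip force at its end, in the units of the state.
- arm.observe(): the state, without advancing time (a new reading comes with each control period).
- arm.get_image(name): name is "scene" or "top"; returns a dict with "frame" (400x640x3 uint8, red, green, blue), "mtx" (3x3 intrinsics, pixels), "dist" ([k1, k2, p1, p2, k3] as OpenCV has them; the pictures are not rectified), "T" (4x4, takes a point from camera to world coordinates). Camera axes: x right, y down, z forward; pixel columns grow to the right and rows downward; lengths in m; the calibration is good to about 2 mm. A picture is of the moment at which its call begins. There is no depth.
- arm.sign_off(): hands the job in; it is judged then, once.
Trained networks look in a picture, given as the dict that the camera call returned (one of the last four; its "shot" number tells which), for a name from the list of things; names that differ only in an ending like _2 or _b are one class to them, and where a whole thing is asked for, a point or a joint stands for the part that bears it (a point fixed in the world has none). Each returns a list of dicts, best first, with "conf" (0 to 1); they miss things now and then, are a little off and sometimes report something else, mostly with a low value. They report only what shows in the picture. A call takes as long as a camera call. They do not tell look-alikes from the thing itself.
- arm.look_for(label, picture): "centre" ([column, row] as shares, 0 to 1, of the picture: columns of its width, rows of its height, amid what is visible of it).
- arm.trace(label, picture): "region" (400x640 bool, what is visible of it) and "centre" ([column, row] as shares, 0 to 1, of the picture: columns of its width, rows of its height, amid what is visible of it).
- arm.place_of(label, picture): "centre" ([column, row] as shares, 0 to 1, of the picture: columns of its width, rows of its height: a listed point, or the origin of a listed thing).
The state is a dict: "clock": time; "joints": joint angles; "dq": joint speeds; "joint_efforts": joint torques, N m; "position": TCP position; "ee_rot": TCP orientation; "force": force on the tool from outside, world axes, zero at the start; "ft_torque": the same for the moment, N m; "width": opening from 0.0 (shut) to 1.0 (fully open); "gripper_force": force on a finger pad.
Only numpy, scipy, OpenCV 4.12 (cv2) and the standard library are available. Lean on these libraries where they do the work, as an engineer would, in place of code of your own. Each camera call takes 0.05 s, during which the arm holds its last target. There are 200 camera calls.

### The job

Start the dust extractor: push the green button on the grey control box fully down and let it spring right back up (leave the red one alone). Then press the orange throttle paddle of the polisher down with the fingertips until its black pointer stands in the green band of the gauge, about half travel, and keep holding it there: the program finishes while the fingertips still hold the paddle in the green. Never let the pointer run into the red band, do not touch the polishing pad, and leave the wax jar, the bottle and the brush where they stand.

Things in the scene. Friction and masses are not known exactly. Their poses are not given: they have to be found in the camera images.
- control_box: Grey control box of the dust extractor, fixed to the bench, 90 x 150 mm, 60 mm tall, a green START and a red STOP button on its top, 35 mm either side of its middle. Origin: centre of its underside; y along its long side, START towards -y, STOP towards +y, z up. It stands in either of two places, the wax jar in the other.
- start_top (a point): Centre of the top face of the green START button (cap 32 mm across) on the control box. The cap goes straight down 6 mm.
- start (a joint): Travel of the green START button in m: 0 released, 0.006 fully down. Spring: about 6 N fully down, returns by itself.
- stop (a joint): Travel of the red STOP button in m: 0 released, 0.006 fully down, same size and spring as START. Must not be pressed.
- polisher: Polisher fixed upside down in a cradle, 390 mm long along its y axis: pad head at -y, handle and battery at +y, z up. Origin: on the bench straight below the press place of the paddle. Heights: handle 84 mm, motor 96, battery 70. Gauge: 40 to 86 mm to its +y side stands an upright white plate, 4 mm thick across x, top 141 mm high, with a green band and a red one below it on both faces.
- pad: White foam polishing pad with a yellow rim, 132 mm across and 30 mm thick, facing up on the polisher's head, its centre 280 mm to the polisher's -y side; the pad's top is 165 mm above the bench. Origin: centre of its underside. Not to be touched.
- paddle_press (a point): Where to press: top centre of the raised press pad (36 mm across the polisher, 50 mm along it) at the free end of the orange paddle; at rest 130 mm above the bench. Moves with the paddle. The paddle's spring: pressed here it starts to give at about 3 N, takes about 8 N at half travel (15 mm down) and 13 N at its stop (30 mm); it snaps back up when let go.
- paddle (a joint): Angle of the orange paddle in rad: 0 at rest (level), 0.30 at its stop, growing as the free end goes down. It hinges about the polisher's x direction, 120 mm above the bench, 100 mm to the -y side of the press place: 0.01 rad is 1 mm there. The pointer is in the green from 0.11 to 0.19 rad (press place 11 to 19 mm below rest) and in the red from 0.21 rad (21 mm).
- wax_jar: Blue wax jar with a black lid, 70 mm across, 65 mm tall, loose. Origin: centre of its underside. Leave alone.
- bottle: White bottle with a red cap, 64 mm across, 190 mm tall, loose. Origin: centre of its underside. Leave alone.
- brush: Flat detailing brush with wooden handle, 200 mm long, 42 mm wide, 20 mm thick, lying on the bench, loose. Origin: middle of its underside, x axis along it towards the bristles. Leave alone.
Things that resemble listed ones, but are neither listed nor needed, are in the scene too. What is shaped like the control_box but yellow is not meant.

How it is judged:
By the outcome, as a careful person would: the job done as asked, in the order asked, and still so for the second after the job is handed in, while the arm keeps its last pose, push and grip.
It also fails if it takes over 38 s, if anything falls off the work surface, if the arm or the gripper's body presses on something with over 40 N, if the wrist force passes 120 N, or if a joint passes its speed limit or range.

## Working session

There is one attempt and no reset: what is moved stays moved. The work goes in short steps, Python scripts to look and compute and a tool call to move; the robot and the scene stay as the last step left them, time stands still between calls to the robot, and variables do not carry over. Pictures are saved under pics/ and viewed, at most 10 in all, crops included, and the job is handed in when it is done.

Besides the shell and the picture viewer there is one more tool, called after "Call:" by a JSON object that holds its "api" and its "payload", one argument or row to a line. carry_out: Moves the arm, as the interface text tells. Its arguments: {"type":"object","properties":{"claw":{"type":"array","items":{"type":"number"}},"delta_pos":{"type":"array","items":{"type":"array","items":{"type":"number"}}},"angular":{"type":"array","items":{"type":"array","items":{"type":"number"}}},"force":{"type":"number"}},"required":["claw","delta_pos","angular"]}

```bash
mkdir -p pics
python3 - <<'E'
from cell import arm
import cv2,pickle
s=arm.observe();print({k:s[k] for k in('clock','position','ee_rot','force','width')})
P={}
for n in('scene','top'):
    p=arm.get_image(n);P[n]=p
    cv2.imwrite(f'pics/{n}0.png',p['frame'][:,:,::-1])
    for l in('control_box','start_top','polisher','pad','paddle_press','wax_jar','bottle','brush'):
        print(n,l,[( [round(p['frame'].shape[1]*d['centre'][0]),round(400*d['centre'][1])],round(d['conf'],2)) for d in arm.place_of(l,p)][:4])
pickle.dump(P,open('P0.pkl','wb'))
E
```

```text
{'clock': 0.0, 'position': array([0.17435838, 0.5996452 , 0.2259464 ]), 'ee_rot': array([-4.42932553e-01, -3.11016456e+00,  2.50263759e-03]), 'force': array([ 0.80656848, -0.86729331,  0.72355961]), 'width': 1.0014350836158967}
scene control_box [([409, 249], 0.92), ([345, 176], 0.86), ([260, 189], 0.83), ([405, 166], 0.74)]
scene start_top [([251, 173], 0.66), ([318, 123], 0.57), ([399, 149], 0.55), ([375, 208], 0.45)]
scene polisher [([289, 235], 0.98)]
scene pad [([221, 285], 0.78)]
scene paddle_press [([294, 206], 0.59)]
scene wax_jar [([379, 210], 0.66), ([295, 207], 0.26)]
scene bottle [([180, 228], 0.77)]
scene brush [([369, 291], 0.55)]
top control_box [([164, 209], 0.85), ([248, 124], 0.78), ([238, 249], 0.71), ([207, 323], 0.71)]
top start_top [([248, 252], 0.68), ([354, 287], 0.51), ([259, 118], 0.47), ([209, 324], 0.44)]
top polisher [([343, 207], 0.58)]
top pad [([451, 149], 0.65), ([247, 249], 0.5)]
top paddle_press [([346, 198], 0.74)]
top wax_jar [([233, 187], 0.93)]
top bottle [([452, 148], 0.71), ([440, 283], 0.58), ([343, 204], 0.31)]
top brush [([310, 113], 0.95)]
```

View pics/scene0.png

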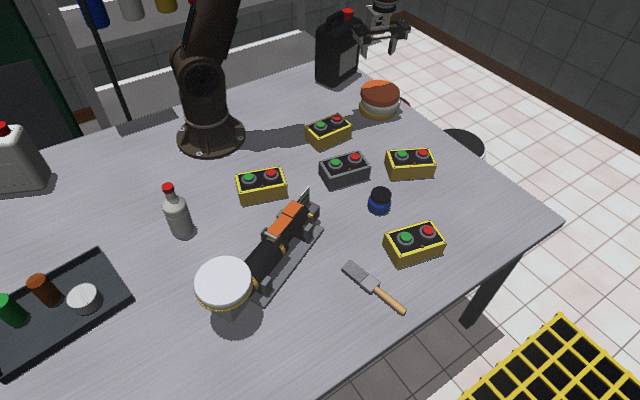

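View pics/top0.png

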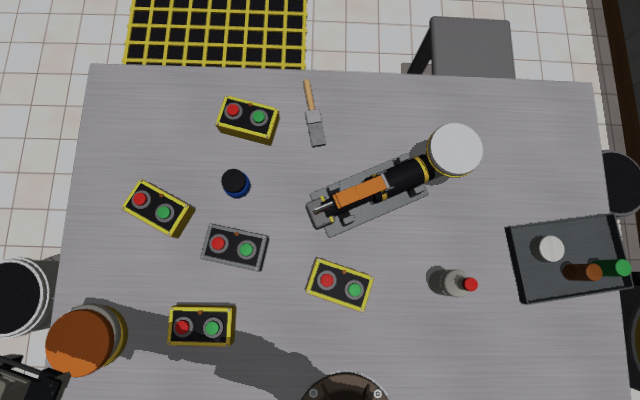

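The scene picture shows the grey box at (345,168), with its green button at about (335,163). The polisher's orange paddle is at about (288,220). In the top picture the grey box is at (235,246) with green at (247,250), and the paddle at about (360,191) with its gauge end to the lower left.

```bash
cat > h.py <<'E'
import numpy as np,cv2
def und(p,uv): return cv2.undistortPoints(np.array([[uv]],float),p['mtx'],np.array(p['dist'],float))[0,0]
def ray(p,uv):
    d=p['T'][:3,:3]@np.r_[und(p,uv),1];return p['T'][:3,3],d/np.linalg.norm(d)
def tri(p,a,q,b):
    o1,d1=ray(p,a);o2,d2=ray(q,b)
    t=np.linalg.lstsq(np.c_[d1,-d2],o2-o1,rcond=None)[0]
    x,y=o1+t[0]*d1,o2+t[1]*d2
    return (x+y)/2,np.linalg.norm(x-y)
def atz(p,uv,z):
    o,d=ray(p,uv);return o+d*(z-o[2])/d[2]
def proj(p,X):
    Ti=np.linalg.inv(p['T']);return cv2.projectPoints(np.atleast_2d(X).astype(float),cv2.Rodrigues(Ti[:3,:3])[0],Ti[:3,3],p['mtx'],np.array(p['dist'],float))[0][:,0]
E
python3 - <<'E'
import pickle,cv2,numpy as np
from h import *
P=pickle.load(open('P0.pkl','rb'))
def blob(p,c,lo,hi,r):
    hsv=cv2.cvtColor(p['frame'],cv2.COLOR_RGB2HSV);m=cv2.inRange(hsv,lo,hi)
    n,l,st,ce=cv2.connectedComponentsWithStats(m)
    i=[k for k in range(1,n) if np.linalg.norm(ce[k]-c)<r and st[k,4]>12]
    return [(ce[k].round(1),st[k]) for k in i]
S,T=P['scene'],P['top']
for nm,lo,hi,a,b in(('green',(45,90,50),(85,255,255),(335,163),(247,250)),('red',(0,150,80),(4,255,255),(354,156),(218,243)),('orange',(6,150,80),(16,255,255),(288,220),(360,191))):
    A=blob(S,a,lo,hi,25);B=blob(T,b,lo,hi,25);print(nm,A,B)
    if A and B: print(tri(S,A[0][0],T,B[0][0]))
a=cv2.resize(S['frame'][180:270,240:335],None,fx=6,fy=6,interpolation=cv2.INTER_NEAREST)
b=cv2.resize(T['frame'][165:245,300:400],None,fx=6,fy=6,interpolation=cv2.INTER_NEAREST)
cv2.imwrite('pics/a.png',a[:,:,::-1]);cv2.imwrite('pics/b.png',b[:,:,::-1])
E
```

```text
green [(array([334.9, 161.6]), array([331, 158,   9,   9,  60], dtype=int32))] [(array([245.8, 249.1]), array([240, 243,  13,  13, 134], dtype=int32))]
(array([0.41992932, 0.25006783, 0.0788246 ]), np.float64(0.0011929674833901704))
red [(array([354.8, 155.7]), array([351, 153,   9,   7,  49], dtype=int32))] [(array([217.8, 242.9]), array([212, 237,  13,  13, 129], dtype=int32))]
(array([0.43343063, 0.31862477, 0.08064054]), np.float64(0.00032549437242658))
orange [(array([284.7, 218. ]), array([267, 200,  37,  36, 480], dtype=int32))] [(array([359. , 191.6]), array([333, 175,  53,  34, 790], dtype=int32))]
(array([ 0.56021863, -0.01900694,  0.11979707]), np.float64(0.0023399351453551585))
```

View pics/a.png

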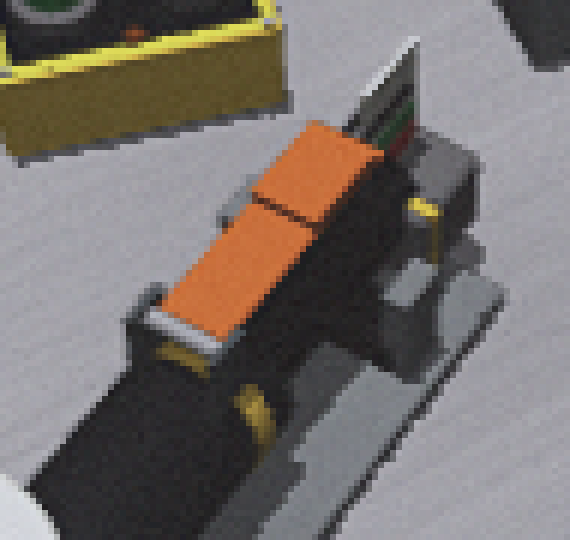

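View pics/b.png

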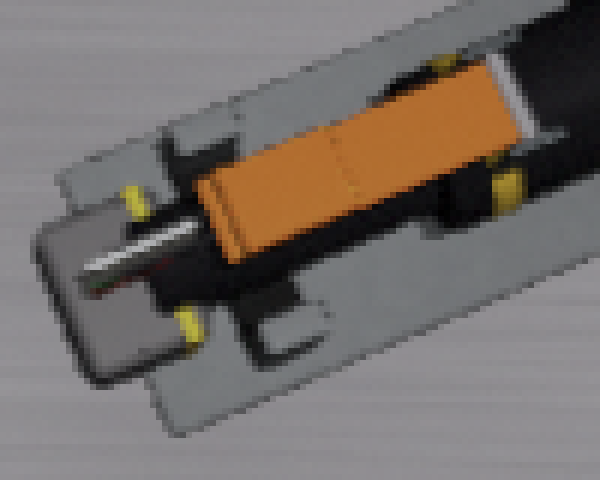

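The crops show the raised press pad. In the scene its corners are at crop (315,122), (383,152), (318,226) and (255,197). In the top view they are at about (212,180), (243,258), (358,195) and (334,128). The gauge plate is just beyond its end.

Run:
```python
import pickle,cv2,numpy as np
from h import *
P=pickle.load(open('P0.pkl','rb'));S,T=P['scene'],P['top']
A=np.array([(315,122),(383,152),(318,226),(255,197)])/6+(240,180)-.5
B=np.array([(212,180),(243,258),(358,195),(334,128)])/6+(300,165)-.5
X=[]
for a,b in zip(A,B):
    x,e=tri(S,a,T,b);X.append(x);print(x.round(4),round(e,4))
X=np.array(X);print('c',X.mean(0).round(4),'edges',np.linalg.norm(np.roll(X,-1,0)-X,axis=1).round(4))
pc,e=tri(S,(222.5,281),T,(455,149.5));print('pad',pc,e)
c=X.mean(0);d=(c-pc)[:2];print(np.linalg.norm(d),'yaw y',np.degrees(np.arctan2(d[1],d[0])))
print('at z .13',atz(S,A.mean(0),.13),atz(T,B.mean(0),.13))
m=[((A[0]+A[1])/2,(B[0]+B[1])/2)]
print('tip end at .13',atz(T,m[0][1],.13))
g=np.array([.420,.250]);r=np.array([.4334,.3186]);dd=r-g;print('box y',np.degrees(np.arctan2(dd[1],dd[0])))
# tool axes now
from cell import arm
s=arm.observe();R=cv2.Rodrigues(s['ee_rot'])[0];print(R.round(3));print(s['position'])
for t in([.42,.25,.1],[c[0],c[1],.15]):print(R.T@(np.array(t)-s['position'])*100)
```

```text
[0.5404 0.0306 0.1455] 0.0258
[0.5312 0.0393 0.1079] 0.0308
[ 0.556  -0.0085  0.1116] 0.0257
[ 0.563  -0.0157  0.1453] 0.0234
c [0.5476 0.0114 0.1276] edges [0.0396 0.054  0.0352 0.0515]
pad [ 0.66304149 -0.24464408  0.15236747] 0.0004360338687626748
0.2808612277516155 yaw y 114.26157376238248
at z .13 [0.55018526 0.01046532 0.13      ] [0.54657366 0.01122434 0.13      ]
tip end at .13 [0.53442693 0.03445018 0.13      ]
box y 78.94728590803027
[[-0.96   0.279  0.   ]
 [ 0.279  0.96   0.   ]
 [-0.     0.    -1.   ]]
[0.17443539 0.6002034  0.22678109]
[-33.35408581 -26.77704775  12.67569008]
[-52.26916104 -46.12527067   7.67382974]
```

Call:
{"api": "carry_out", "payload": {
  "claw": [0,0,0,0,0,0,0,0,0,0,0,0,0,0,0,0,0,0],
  "delta_pos": [
    [0,0,-1.5],
    [0,0,-2],
    [-1.5,-1.2,-1.5],
    [-2.5,-2,0],
    [-2.5,-2,0],
    [-2.5,-2,0],
    [-2.5,-2,0],
    [-2.5,-2,0],
    [-2.5,-2,0],
    [-2.5,-2,0],
    [-2.5,-2,0],
    [-2.5,-2,0],
    [-2.5,-2,0],
    [-2.5,-2,0],
    [-2.5,-2,0],
    [-1.9,-1.6,0],
    [0,0,0],
    [0,0,0]
  ],
  "angular": [
    [0,0,0],
    [0,0,0],
    [0,0,0],
    [0,0,0],
    [0,0,0],
    [0,0,0],
    [0,0,0],
    [0,0,0],
    [0,0,0],
    [0,0,0],
    [0,0,0],
    [0,0,0],
    [0,0,0],
    [0,0,0],
    [0,0,0],
    [0,0,0],
    [0,0,0],
    [0,0,0]
  ],
  "force": 20
}}

```text
clock: 2.7
position: [0.4204, 0.2488, 0.2769]
ee_rot: [0.446, 3.11, 0.001]
force: [-0.6, 0.0, -0.2]
width: 0.008
gripper_force: 0.0
```

Call:
{"api": "carry_out", "payload": {
  "claw": [0,0,0,0,0,0,0,0,0,0,0,0],
  "delta_pos": [
    [0,0,0],
    [0,0,0],
    [0,0,0],
    [0,0,0],
    [0,0,0],
    [0,0,0],
    [0,0,0],
    [0,0,0],
    [0,0,0],
    [0,0,0],
    [0,0,0],
    [0,0,0]
  ],
  "angular": [
    [0,0,0.14],
    [0,0,0.14],
    [0,0,0.14],
    [0,0,0.14],
    [0,0,0.14],
    [0,0,0.14],
    [0,0,0.14],
    [0,0,0.14],
    [0,0,0.14],
    [0,0,0.14],
    [0,0,0.08],
    [0,0,0]
  ]
}}

```text
clock: 3.9
position: [0.4195, 0.2506, 0.2767]
ee_rot: [-2.423, -1.999, 0.0]
force: [0.5, -0.0, -0.7]
width: 0.004
gripper_force: 0.0
```

```bash
cat > go.py <<'E'
import sys,cv2,numpy as np
from cell import arm
s=arm.observe();R=cv2.Rodrigues(s['ee_rot'])[0];print('clk',s['clock'],s['position'].round(4),'F',s['force'].round(2),'w',s['width'],'yaw',np.degrees(np.arctan2(R[1,1],R[0,1])),'z',R[:,2].round(4),'q',np.round(s['joints'],2))
t=np.array([float(v) for v in sys.argv[1:4]]);print((R.T@(t-s['position'])*100).round(2))
E
python3 go.py .42 .25 .09
```

```text
clk 3.9 [0.4195 0.2506 0.2767] F [ 0.49 -0.04 -0.68] w 0.003590651586678767 yaw -10.95644454808555 z [-3.e-04  3.e-04 -1.e+00] q [-0.99  0.16  0.41  1.84 -0.07  1.15 -0.75]
[-0.05  0.07 18.67]
```

Call:
{"api": "carry_out", "payload": {
  "claw": [0,0,0,0,0,0,0,0,0,0],
  "delta_pos": [
    [0,0,1.5],
    [0,0,3],
    [0,0,3],
    [0,0,3],
    [0,0,3],
    [0,0,2.5],
    [0,0,1.5],
    [0,0,1],
    [0,0,0],
    [0,0,0]
  ],
  "angular": [
    [0,0,0],
    [0,0,0],
    [0,0,0],
    [0,0,0],
    [0,0,0],
    [0,0,0],
    [0,0,0],
    [0,0,0],
    [0,0,0],
    [0,0,0]
  ]
}}

```text
clock: 4.9
position: [0.4205, 0.25, 0.0922]
ee_rot: [-2.423, -1.999, -0.001]
force: [1.2, -0.9, 0.2]
width: 0.006
gripper_force: 0.0
```

```bash
python3 go.py .42 .25 .08
python3 - <<'E'
from cell import arm
import cv2,numpy as np
a=arm.get_image('scene')['frame'][130:200,300:390];b=arm.get_image('top')['frame'][210:280,190:280]
cv2.imwrite('pics/c.png',cv2.resize(np.hstack([a,b]),None,fx=4.4,fy=4.4)[:,:,::-1])
E
```

```text
clk 4.9 [0.4205 0.25   0.0922] F [ 1.15 -0.91  0.2 ] w 0.0060670788932131086 yaw -10.940589056004557 z [ 3.e-04  4.e-04 -1.e+00] q [-0.91  0.4   0.35  2.08 -0.21  0.7  -0.62]
[-0.01 -0.05  1.22]
```

View pics/c.png

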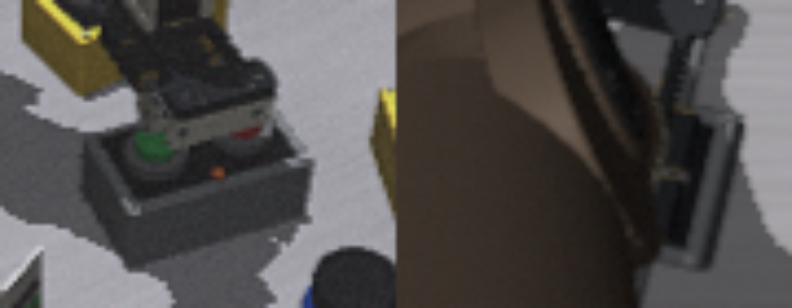

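The scene crop shows the gripper above the box, with green visible at crop (155,145). It isn't clear which part is the fingertip, so I'll project the TCP into the picture to check.

Run:
```python
from cell import arm
from h import *
s=arm.observe();p=arm.get_image('scene');R=cv2.Rodrigues(s['ee_rot'])[0]
f=cv2.resize(p['frame'][90:210,270:420],None,fx=5,fy=5,interpolation=cv2.INTER_CUBIC)[:,:,::-1].copy()
def m(l,c):
    X=s['position']+R@np.array(l);u=((proj(p,X)[0]-(270,90)+.5)*5).astype(int);cv2.circle(f,tuple(map(int,u)),3,c,-1)
m((0,0,0),(255,0,255))
for k in(-.019,.019):m((0,k,0),(255,255,0))
for k in(-.0095,.0095):m((k,0,0),(0,255,255))
for i in(-.0375,.0375):
  for j in(-.095,.095):m((i,j,-.066),(255,0,0))
cv2.imwrite('pics/d.png',f)
```

```text
(no output)
```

View pics/d.png

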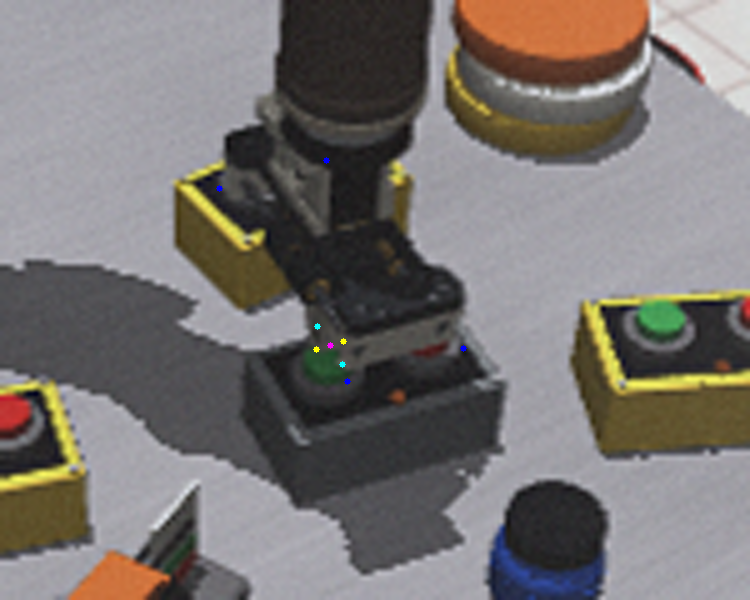

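The marked picture shows the TCP (330,345) just above the green cap (325,365), clear of the red one. Now to press.

Call:
{"api": "carry_out", "payload": {
  "claw": [0,0,0,0,0,0,0],
  "delta_pos": [
    [0,0,0.4],
    [0,0,0.4],
    [0,0,0.4],
    [0,0,0.3],
    [0,0,0.2],
    [0,0,0],
    [0,0,0]
  ],
  "angular": [
    [0,0,0],
    [0,0,0],
    [0,0,0],
    [0,0,0],
    [0,0,0],
    [0,0,0],
    [0,0,0]
  ]
}}

```text
clock: 5.75
position: [0.4206, 0.2498, 0.076]
ee_rot: [-2.424, -1.997, -0.002]
force: [-6.0, -3.1, 24.5]
width: 0.004
gripper_force: 12.6
```

Call:
{"api": "carry_out", "payload": {
  "claw": [0,0,0,0,0,0,0,0,0,0,0,0,0],
  "delta_pos": [
    [0,0,0],
    [0,0,-0.5],
    [0,0,-1],
    [0,0,-2],
    [0,0,-3],
    [0,0,-3],
    [0,0,-3],
    [0,0,-3],
    [0,0,-2],
    [0,0,-1],
    [0,0,0],
    [0,0,0],
    [0,0,0]
  ],
  "angular": [
    [0,0,0],
    [0,0,0],
    [0,0,0],
    [0,0,0],
    [0,0,0],
    [0,0,0],
    [0,0,-0.1],
    [0,0,-0.1],
    [0,0,-0.1],
    [0,0,-0.1],
    [0,0,-0.1],
    [0,0,-0.11],
    [0,0,0]
  ]
}}

```text
clock: 7.05
position: [0.4202, 0.2493, 0.2598]
ee_rot: [-1.71, -2.635, 0.0]
force: [0.7, 0.4, -0.6]
width: 0.003
gripper_force: 0.0
```

```bash
python3 go.py .548 .011 .26
python3 - <<'E'
from cell import arm
import pickle,cv2,numpy as np
from h import *
P=pickle.load(open('P0.pkl','rb'))
for n,c in(('scene',(335,162)),('top',(246,249))):
    p=arm.get_image(n)
    for f in(P[n]['frame'],p['frame']):
        m=cv2.inRange(cv2.cvtColor(f,cv2.COLOR_RGB2HSV),(45,90,50),(85,255,255))[c[1]-14:c[1]+14,c[0]-14:c[0]+14]
        ys,xs=np.nonzero(m);print(n,len(xs),xs.mean()+c[0]-14 if len(xs) else 0,ys.mean()+c[1]-14 if len(xs) else 0)
E
```

```text
clk 7.05 [0.4202 0.2493 0.2598] F [ 0.68  0.43 -0.59] w 0.0034045447523161675 yaw 24.032368332677553 z [-2.e-04 -2.e-04 -1.e+00] q [-0.91  0.18  0.32  1.87 -0.06  1.11 -0.15]
[-2.697e+01  1.970e+00 -1.000e-02]
scene 60 334.93333333333334 161.65
scene 58 335.0 162.05172413793105
top 134 245.76865671641792 249.13432835820896
top 59 249.06779661016947 249.33898305084745
```

The button is back up. The press stopped rigidly at z=0.076, so I'll press again slowly to confirm the full 6 mm of travel from the force profile.

Call:
{"api": "carry_out", "payload": {
  "claw": [0,0,0,0,0,0,0,0,0,0],
  "delta_pos": [
    [0,0,1.5],
    [0,0,3],
    [0,0,3.5],
    [0,0,3.5],
    [0,0,3],
    [0,0,1.5],
    [0,0,1],
    [0,0,0.3],
    [0,0,0],
    [0,0,0]
  ],
  "angular": [
    [0,0,0.1],
    [0,0,0.13],
    [0,0,0.13],
    [0,0,0.13],
    [0,0,0.12],
    [0,0,0],
    [0,0,0],
    [0,0,0],
    [0,0,0],
    [0,0,0]
  ]
}}

```text
clock: 8.15
position: [0.4209, 0.2499, 0.0875]
ee_rot: [-2.425, -1.998, -0.002]
force: [0.4, 0.1, 1.6]
width: 0.006
gripper_force: 0.0
```

Call:
{"api": "carry_out", "payload": {
  "claw": [0,0,0],
  "delta_pos": [
    [0,0,0.1],
    [0,0,0],
    [0,0,0]
  ],
  "angular": [
    [0,0,0],
    [0,0,0],
    [0,0,0]
  ]
}}

```text
clock: 8.45
position: [0.4205, 0.2497, 0.0861]
ee_rot: [-2.424, -1.998, -0.001]
force: [0.6, 0.1, 0.1]
width: 0.005
gripper_force: 0.0
```

Call:
{"api": "carry_out", "payload": {
  "claw": [0,0,0],
  "delta_pos": [
    [0,0,0.15],
    [0,0,0],
    [0,0,0]
  ],
  "angular": [
    [0,0,0],
    [0,0,0],
    [0,0,0]
  ]
}}

```text
clock: 8.75
position: [0.4203, 0.2496, 0.0842]
ee_rot: [-2.424, -1.998, 0.0]
force: [-0.8, -0.4, -0.5]
width: 0.001
gripper_force: 0.0
```

Call:
{"api": "carry_out", "payload": {
  "claw": [0,0,0],
  "delta_pos": [
    [0,0,0.15],
    [0,0,0],
    [0,0,0]
  ],
  "angular": [
    [0,0,0],
    [0,0,0],
    [0,0,0]
  ]
}}

```text
clock: 9.05
position: [0.4203, 0.2496, 0.0827]
ee_rot: [-2.424, -1.998, 0.0]
force: [-0.0, -1.0, 0.9]
width: 0.006
gripper_force: 0.0
```

Call:
{"api": "carry_out", "payload": {
  "claw": [0,0,0],
  "delta_pos": [
    [0,0,0.15],
    [0,0,0],
    [0,0,0]
  ],
  "angular": [
    [0,0,0],
    [0,0,0],
    [0,0,0]
  ]
}}

```text
clock: 9.35
position: [0.4204, 0.2497, 0.0813]
ee_rot: [-2.424, -1.998, -0.0]
force: [-1.1, -0.2, 2.1]
width: 0.003
gripper_force: 1.2
```

Call:
{"api": "carry_out", "payload": {
  "claw": [0,0,0],
  "delta_pos": [
    [0,0,0.2],
    [0,0,0],
    [0,0,0]
  ],
  "angular": [
    [0,0,0],
    [0,0,0],
    [0,0,0]
  ]
}}

```text
clock: 9.65
position: [0.4204, 0.2497, 0.0793]
ee_rot: [-2.424, -1.998, -0.0]
force: [-0.0, -0.2, 3.9]
width: 0.005
gripper_force: 1.9
```

Call:
{"api": "carry_out", "payload": {
  "claw": [0,0,0],
  "delta_pos": [
    [0,0,0.2],
    [0,0,0],
    [0,0,0]
  ],
  "angular": [
    [0,0,0],
    [0,0,0],
    [0,0,0]
  ]
}}

```text
clock: 9.95
position: [0.4205, 0.2496, 0.0773]
ee_rot: [-2.424, -1.998, -0.0]
force: [-1.8, 0.5, 4.7]
width: 0.004
gripper_force: 2.6
```

Call:
{"api": "carry_out", "payload": {
  "claw": [0,0,0],
  "delta_pos": [
    [0,0,0.2],
    [0,0,0],
    [0,0,0]
  ],
  "angular": [
    [0,0,0],
    [0,0,0],
    [0,0,0]
  ]
}}

```text
clock: 10.25
position: [0.4205, 0.2497, 0.0761]
ee_rot: [-2.424, -1.998, -0.001]
force: [-4.6, -3.0, 18.5]
width: 0.006
gripper_force: 9.3
```

The force ran 2, 4, 5 and then 18 N, hitting a hard stop about 6 mm below contact: fully down. Release it and go to the paddle.

Call:
{"api": "carry_out", "payload": {
  "claw": [0,0,0,0,0,0,0,0,0,0,0,0,0],
  "delta_pos": [
    [0,0,-0.4],
    [0,0,-0.6],
    [0,0,-1],
    [0,0,-2],
    [0,0,-3],
    [0,0,-3],
    [0,0,-3],
    [0,0,-3],
    [0,0,-1.5],
    [0,0,-1],
    [0,0,0],
    [0,0,0],
    [0,0,0]
  ],
  "angular": [
    [0,0,0],
    [0,0,0],
    [0,0,0],
    [0,0,0],
    [0,0,0],
    [0,0,0],
    [0,0,-0.1],
    [0,0,-0.1],
    [0,0,-0.1],
    [0,0,-0.1],
    [0,0,-0.1],
    [0,0,-0.11],
    [0,0,0]
  ]
}}

```text
clock: 11.55
position: [0.4202, 0.2493, 0.2606]
ee_rot: [1.71, 2.635, 0.0]
force: [0.0, -0.4, -0.2]
width: 0.005
gripper_force: 0.0
```

Call:
{"api": "carry_out", "payload": {
  "claw": [0,0,0,0,0,0,0,0,0,0,0,0,0],
  "delta_pos": [
    [-1.5,0.2,0],
    [-3,0.2,0],
    [-3,0.2,0],
    [-3,0.2,0],
    [-3,0.2,0],
    [-3,0.2,0],
    [-3,0.2,0],
    [-3,0.2,0],
    [-2.5,0.2,0],
    [-1.5,0.2,0],
    [-0.5,0,0],
    [0,0,0],
    [0,0,0]
  ],
  "angular": [
    [0,0,0],
    [0,0,0],
    [0,0,0],
    [0,0,0],
    [0,0,0],
    [0,0,0],
    [0,0,0],
    [0,0,0],
    [0,0,0],
    [0,0,0],
    [0,0,0],
    [0,0,0],
    [0,0,0]
  ]
}}

```text
clock: 12.85
position: [0.5477, 0.012, 0.2601]
ee_rot: [-1.712, -2.633, -0.0]
force: [-0.0, -0.3, 0.1]
width: 0.001
gripper_force: 0.0
```

```bash
python3 go.py .548 .011 .145
python3 - <<'E'
from cell import arm
import cv2,numpy as np
p=arm.get_image('top');c=(246,249)
m=cv2.inRange(cv2.cvtColor(p['frame'],cv2.COLOR_RGB2HSV),(45,90,50),(85,255,255))[c[1]-14:c[1]+14,c[0]-14:c[0]+14]
ys,xs=np.nonzero(m);print(len(xs),xs.mean()+c[0]-14,ys.mean()+c[1]-14)
E
```

```text
clk 12.85 [0.5477 0.012  0.2601] F [-0.04 -0.27  0.11] w 0.000770365735096017 yaw 23.93590914429129 z [-6.e-04  5.e-04 -1.e+00] q [-0.5   0.29  0.5   1.74 -0.15  1.14  0.46]
[-1.100e-01 -1.000e-02  1.151e+01]
132 245.82575757575756 249.12121212121212
```

Button fully restored (132 vs 134 px, same centroid). Descend to just above the paddle.

Call:
{"api": "carry_out", "payload": {
  "claw": [0,0,0,0,0,0,0,0,0],
  "delta_pos": [
    [-0.1,0,1.5],
    [0,0,2.5],
    [0,0,2.5],
    [0,0,2],
    [0,0,1.5],
    [0,0,1],
    [0,0,0.7],
    [0,0,0],
    [0,0,0]
  ],
  "angular": [
    [0,0,0],
    [0,0,0],
    [0,0,0],
    [0,0,0],
    [0,0,0],
    [0,0,0],
    [0,0,0],
    [0,0,0],
    [0,0,0]
  ]
}}

```text
clock: 13.8
position: [0.5489, 0.0102, 0.1438]
ee_rot: [1.712, 2.634, 0.001]
force: [0.2, -0.1, -0.2]
width: 0.003
gripper_force: 0.0
```

Call:
{"api": "carry_out", "payload": {
  "claw": [0,0,0,0,0,0,0],
  "delta_pos": [
    [0,0,0.3],
    [0,0,0.3],
    [0,0,0.3],
    [0,0,0.3],
    [0,0,0.2],
    [0,0,0],
    [0,0,0]
  ],
  "angular": [
    [0,0,0],
    [0,0,0],
    [0,0,0],
    [0,0,0],
    [0,0,0],
    [0,0,0],
    [0,0,0]
  ]
}}

```text
clock: 14.5
position: [0.5486, 0.0101, 0.1294]
ee_rot: [-1.712, -2.634, -0.0]
force: [-1.5, 1.2, 3.8]
width: 0.006
gripper_force: 1.8
```

Call:
{"api": "carry_out", "payload": {
  "claw": [0,0,0,0,0,0,0,0],
  "delta_pos": [
    [0,0,0.2],
    [0,0,0.2],
    [0,0,0.2],
    [0,0,0.2],
    [0,0,0.2],
    [0,0,0.2],
    [0,0,0.1],
    [0,0,0]
  ],
  "angular": [
    [0,0,0],
    [0,0,0],
    [0,0,0],
    [0,0,0],
    [0,0,0],
    [0,0,0],
    [0,0,0],
    [0,0,0]
  ]
}}

```text
clock: 15.3
position: [0.5487, 0.0103, 0.1164]
ee_rot: [-1.712, -2.634, -0.001]
force: [-3.3, 2.2, 8.5]
width: 0.005
gripper_force: 4.5
```

```bash
python3 go.py .548 .011 .1165
python3 - <<'E'
from cell import arm
import cv2,numpy as np
a=arm.get_image('scene')['frame'][170:240,260:340];b=arm.get_image('top')['frame'][165:235,300:380]
cv2.imwrite('pics/e.png',cv2.resize(np.hstack([a,b]),None,fx=5,fy=5,interpolation=cv2.INTER_CUBIC)[:,:,::-1])
E
```

```text
clk 15.3 [0.5487 0.0103 0.1164] F [-3.33  2.15  8.53] w 0.0047725472898666795 yaw 23.954414495108395 z [ 2.e-04  5.e-04 -1.e+00] q [-0.44  0.45  0.44  1.92 -0.26  0.83  0.56]
[ 0.09 -0.04 -0.01]
```

View pics/e.png

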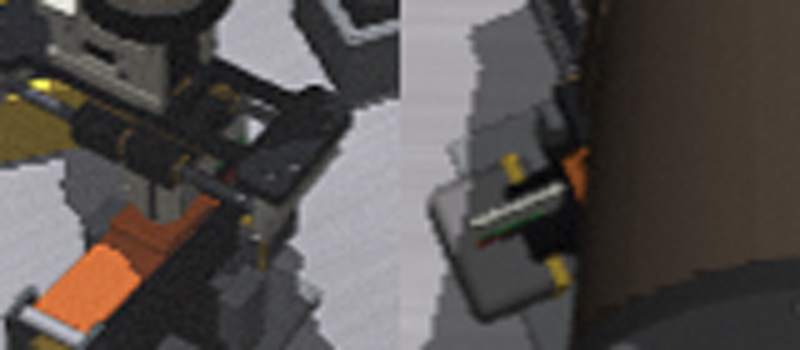

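The picture shows the fingertips on the paddle's press pad (crop about (160,200)), with the paddle tilted; the gripper hides the pointer. The 13.6 mm depth and 8.5 N both match half travel, about 0.15 rad, so I'm handing in.

```bash
python3 go.py .548 .011 .1165; python3 -c "
from cell import arm
print(arm.sign_off())"
```

```text
clk 15.4 [0.5487 0.0104 0.1165] F [-3.31  1.2   9.14] w 0.004755807789783237 yaw 23.9566766039973 z [ 2.e-04  5.e-04 -1.e+00] q [-0.44  0.45  0.44  1.92 -0.26  0.83  0.56]
[ 0.08 -0.03 -0.  ]
the job is handed in; nothing more can be done
None
```

I handed the job in at 15.4 s: START was pressed fully twice (the second time to confirm its travel) and sprang back up, and the fingertips hold the paddle at about 0.15 rad, mid-green by depth and force because the gripper hid the pointer.

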